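Tip a drawer front up against the bench fence

TASK

Two drawer fronts lie sloping on the prop rail in front of the bench fence. Tip the long one up, its lower edge staying down on the bench, until it stands upright along the fence, close against it, and let go. Leave the short one lying as it is.

Things in the scene. Friction and masses are not known exactly. Their poses are not given: they have to be found in the camera images.
- long_front: Dark wooden board, mm: 150 long, 110 high, 16 thick, 0.17 kg, brass keyhole plate. Starts sloped 35 degrees: foot edge on the bench near the fence, underside on the rail, raised edge overhanging it, 63 above the bench. Origin: middle of the underside's foot edge. z up the board (110), y along its length (+-75, parallel to the fence), x out of the underside; wood at x -16 to 0. Upright at the fence: x = 16 off its face.
- short_front: The short drawer front: same board but only 85 mm long (same height, thickness, slope, origin and axes). It lies beside the long one at the same fence, on either side of it, at least 45 mm away.
- fence: Wooden fence fixed to the bench: upright board 420 mm long, 75 high, 20 thick. Origin: foot of its working face, mid-length. x level out of that face, away from the robot, towards the boards; y along the fence; z up. Fixed round prop rail, 18 in diameter, 420 long, parallel to it: axis 72 in front of the face, 32 above the bench. The boards' raised edges start 101 in front of the face, feet 2 short of it.
Mind the look-alikes: they are no part of the job. Leave any white look-alike of the long_front alone.

How it is judged:
By the outcome, as a careful person would: the job done as asked, in the order asked, and still so for the second after the job is handed in, with the robot touching nothing.
It also fails if it takes over 35 s, if anything falls off the work surface, if the arm or the gripper's body presses on something with over 40 N, if the wrist force passes 120 N, or if a joint passes its speed limit or range.

ROBOT

A 6-joint arm with a two-finger parallel gripper is mounted at the origin on the work surface. World frame = base frame: x ahead of the robot, y to its left, z up, the work surface at z = 0. Lengths are in m, angles in rad, forces in N, time in s.
With the tool pointing down it reaches from about 0.3 to 0.875 m from the base axis. Payload 6.4 kg.
Tool frame: the origin (TCP) lies at the very end of the fingers, on their centre line; the grasp point (between the pads) lies 19 mm behind it; z points along the fingers, y is the line along which they close (so a half turn about z gives the same grasp; the last joint's range is limited). The gripper opens to 85 mm and grips with 20 to 120 N. Pads are 22 mm wide; open, the fingers measure 114 mm over their backs; the gripper's body (76 mm by 85 mm) begins 54 mm behind the grasp point. The pads swing forward as they close: fully open they stand 13 mm farther back than shut.
Start: joints at [-1.338, 0.181, 1.607, -0, 1.354, -0.206], TCP at [0.244, -0.521, 0.231] pointing down, gripper open.
Joint ranges: [-2.99, 2.99], [-0.89, 2.07], [0.3, 2.58], [-1.14, 4.28], [0, 2.63], [-3.12, 3.12]. Speed limits (rad/s): [2.57, 2.57, 3.01, 3.14, 3.14, 3.14].

INTERFACE

Orientations are given as a unit quaternion [w, x, y, z].
In Python, from bench import ctrl, camera, calibration, order, outline_of gives the robot as it stands.
- The arm moves only by the tool move_arm, never from a script. Its argument "series" is a list that holds one entry, the list of rows, each a list of 5 numbers: the opening, from 0 (shut) to 1 (fully open), then the shift along the tool's x, y, z in mm, then the turn about the tool's z in rad. A call has exactly 10 rows; each row is the pose to reach, as a shift and turn from the pose commanded when the call began, along the tool's axes at that moment; what a row does not reach only later rows make up. A row lasts 1/12 s, in which the tool goes at most 41.7 mm and 7.16 degrees, less where a joint would pass 70% of its speed; a pose out of reach is approached as far as the arm can. A call with a gripper value outside its range is refused whole. The fingers move at their own pace and stop on an object; the grip force is fixed at half the most. Time passes only in rows, so rows that repeat a pose let the fingers close, or fill a call up. It gives the time, the measured TCP pose, the force, the opening and the grip force at its end, in the units of the state.
- ctrl.get_obs(): the state, without advancing time (a new reading comes with each control period).
- camera(name): name is "scene" or "top" or "wrist"; returns (picture, depth): 384x512x3 uint8, blue, green, red; 384x512 float32, m along the optical axis (not along the pixel's ray), 0 where there is no reading.
- calibration(name): a dict with "intrinsics" (3x3 intrinsics, pixels), "rvec" (rotation vector, rad) and "tvec" (3), from world to camera coordinates, as OpenCV has them. Camera axes: x right, y down, z forward; pixel columns grow to the right and rows downward; lengths in m; the calibration is good to about 2 mm. A picture is of the moment at which its call begins: read the wrist's pose just before it. calibration takes no time and is no camera call; for the wrist camera it gives the pose at the moment of the call.
- order.hand_in(): hands the job in; it is judged then, once.
Trained networks look in the newest picture that a camera, given by its name, has taken for a name from the list of things; names that differ only in an ending like _2 or _b are one class to them, and where a whole thing is asked for, a point or a joint stands for the part that bears it (a point fixed in the world has none). Each returns a list of dicts, best first, with "conf" (0 to 1); they miss things now and then, are a little off and sometimes report something else, mostly with a low value. They report only what shows in the picture. A call takes as long as a camera call. They do not tell look-alikes from the thing itself.
- outline_of(target, camera): "region" (384x512 bool, what is visible of it) and "bbox" ([centre column, centre row, width, height] in pixels, round what is visible of it).
The state is a dict: "time_s": time; "q": joint angles; "dq": joint speeds; "joint_efforts": joint torques, N m; "eef_pos": TCP position; "eef_rot": TCP orientation; "wrist_force": force on the tool from outside, world axes, zero at the start; "torque": the same for the moment, N m; "opening": opening from 0.0 (shut) to 1.0 (fully open); "grasp_force": force on a finger pad.
Only numpy, scipy, OpenCV 4.12 (cv2) and the standard library are available. Lean on these libraries where they do the work, as an engineer would, in place of code of your own. Each camera call takes 0.05 s, during which the arm holds its last target. There are 200 camera calls.

## Working session

There is one attempt and no reset: what is moved stays moved. The work goes in short steps, Python scripts to look and compute and a tool call to move; the robot and the scene stay as the last step left them, time stands still between calls to the robot, and variables do not carry over. Pictures are saved under pics/ and viewed, at most 13 in all, crops included, and the job is handed in when it is done.

Besides the shell and the picture viewer there is one more tool, called as name([rows], argument=value, ...), one row to a line, values as JSON. move_arm: Moves the arm, as the interface text tells. Its arguments: {"type":"object","properties":{"series":{"type":"array","items":{"type":"array","items":{"type":"array","items":{"type":"number"}}}}},"required":["series"]}

```bash
mkdir -p pics
cat > h.py <<'E'
import numpy as np, cv2
from bench import ctrl, camera, calibration, order, outline_of
def cal(n):
    c=calibration(n); return np.array(c["intrinsics"]),cv2.Rodrigues(np.array(c["rvec"],float))[0],np.array(c["tvec"],float).reshape(3)
def cloud(n,depth):
    K,R,t=cal(n); v,u=np.mgrid[:384,:512]
    p=np.stack([(u-K[0,2])/K[0,0]*depth,(v-K[1,2])/K[1,1]*depth,depth],-1)
    return (p-t)@R
E
python3 - <<'E'
from h import *
ims=[]
o=ctrl.get_obs(); print(o["eef_pos"],o["eef_rot"],o["time_s"])
for n in ("scene","top"):
    im,d=camera(n); P=cloud(n,d); im=im.copy()
    np.savez(f"/tmp/{n}.npz",im=im,P=P,d=d)
    for t in ("long_front","short_front","fence"):
        for r in outline_of(t,n)[:4]:
            m=r["region"]&(d>0); q=P[m]
            if len(q): print(n,t,round(r["conf"],2),np.round(r["bbox"]),m.sum(),q.mean(0).round(3),np.percentile(q,2,axis=0).round(3),np.percentile(q,98,axis=0).round(3))
    cv2.imwrite(f"pics/{n}0.png",im)
E
```

```text
[ 0.2441891  -0.51996295  0.23039398] [-8.80653644e-04  9.76026374e-01  2.17650505e-01  1.12775513e-06] 0.0
scene long_front 0.95 [302. 201.  93.  47.] 2189 [0.529 0.134 0.052] [0.47  0.065 0.013] [0.575 0.217 0.076]
scene long_front 0.55 [281. 135.  68.  53.] 1930 [0.29  0.253 0.016] [0.212 0.177 0.002] [0.36  0.337 0.019]
scene short_front 0.83 [225. 260.  65.  50.] 1826 [ 0.569 -0.052  0.052] [ 0.511 -0.096  0.014] [ 0.61  -0.004  0.076]
scene fence 0.63 [246. 231. 203. 168.] 7323 [ 0.502 -0.001  0.049] [ 0.414 -0.164  0.006] [0.604 0.232 0.077]
top long_front 0.94 [205. 157.  97.  74.] 5121 [0.521 0.143 0.048] [0.47  0.071 0.017] [0.57  0.215 0.076]
top long_front 0.72 [147. 295. 103.  99.] 5394 [0.282 0.258 0.016] [0.214 0.182 0.012] [0.351 0.333 0.019]
top short_front 0.61 [319. 130.  59.  70.] 2869 [ 0.56  -0.048  0.048] [ 0.514 -0.092  0.017] [ 0.605 -0.005  0.076]
top fence 0.87 [269. 169. 254. 129.] 5404 [0.489 0.03  0.059] [ 0.403 -0.155  0.011] [0.597 0.241 0.078]
```

View pics/scene0.png

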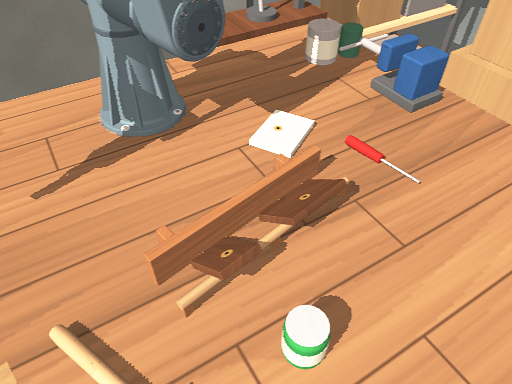

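View pics/top0.png

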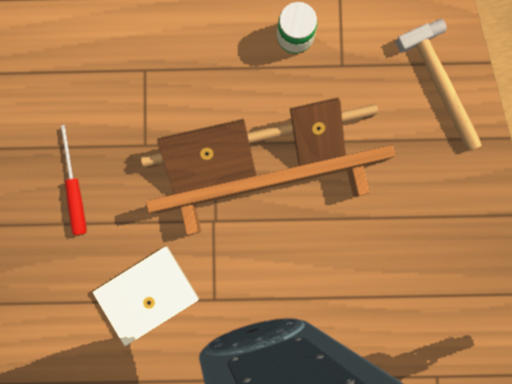

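Run:
```python
import numpy as np,cv2
from h import *
z=np.load('/tmp/top.npz'); P=z['P']; d=z['d']
# boards by plane fits; fence by top z~.075
camera("top")
for t in ("long_front","short_front","fence"):
    r=outline_of(t,"top")[0]; m=cv2.erode(r["region"].astype(np.uint8),np.ones((5,5)))>0
    q=P[m&(d>0)]
    if t=="fence":
        q=P[r["region"]&(d>0)]; q=q[abs(q[:,2]-.075)<.004]
        (c,(w,h),a)=cv2.minAreaRect((q[:,:2]*1000).astype(np.float32)); print(t,c,w,h,a,cv2.boxPoints((c,(w,h),a)).round(1).tolist())
    else:
        c=np.median(q,0);u,s,v=np.linalg.svd(q-q.mean(0),full_matrices=False); n=v[2]*np.sign(v[2][2]); print(t,q.mean(0),'n',n,np.degrees(np.arccos(n[2])),'az',np.degrees(np.arctan2(n[1],n[0])),np.abs((q-q.mean(0))@n).std())
        q=P[r["region"]&(d>0)]; q=q[np.abs((q-q.mean(0))@n)<.004]
        R=cv2.minAreaRect((q[:,:2]*1000).astype(np.float32)); print(R,cv2.boxPoints(R).round(1).tolist())
```

```text
long_front [0.28213869 0.25792548 0.01600644] n [4.24981227e-04 1.73423486e-03 9.99998406e-01] 0.1023043855064675 az 76.2307793890857 0.0008919229496543102
((281.3609924316406, 259.1898498535156), (109.99124145507812, 150.93096923828125), 30.920433044433594) [[195.39999389648438, 295.70001220703125], [273.0, 166.1999969482422], [367.29998779296875, 222.6999969482422], [289.79998779296875, 352.20001220703125]]
short_front [ 0.56013201 -0.04770665  0.04897128] n [-0.55972025 -0.11403749  0.8207976 ] 34.835283718090366 az -168.48416400556286 0.0008058240851031758
((557.9131469726562, -49.69813537597656), (89.67884063720703, 85.7464599609375), 12.031450271606445) [[505.1000061035156, -17.100000381469727], [523.0, -101.0], [610.7000122070312, -82.30000305175781], [592.7999877929688, 1.600000023841858]]
fence (478.49505615234375, 36.13035583496094) 20.342445373535156 419.36151123046875 11.744096755981445 [[425.8999938964844, 239.39999389648438], [511.20001220703125, -171.1999969482422], [531.0999755859375, -167.10000610351562], [445.79998779296875, 243.5]]
```

The scene picture shows the dark long front at about (302,201) with the short one at (225,260). The top view has them at (205,157) and (319,130), and the white look-alike at (147,295). I'll push the raised edge towards the fence from the far side, with two half-open vertical fingers, following the arc of the edge.

move_arm([
  [[0.6,612,-463,0,0.234],[0.6,612,-463,0,0.234],[0.6,612,-463,0,0.234],[0.6,612,-463,0,0.234],[0.6,612,-463,0,0.234],[0.6,612,-463,0,0.234],[0.6,612,-463,0,0.234],[0.6,612,-463,0,0.234],[0.6,612,-463,0,0.234],[0.6,612,-463,0,0.234]],
])

```text
time_s: 1.43
eef_pos: [0.4389, -0.1499, 0.2317]
eef_rot: [0.0, 0.995, 0.102, 0.0]
wrist_force: [0.5, -0.5, 0.6]
opening: 0.601
grasp_force: 0.0
```

```bash
cat >> h.py <<'E'
A=np.radians(11.75); F=np.array([np.cos(A),np.sin(A),0]); Ey=np.array([-np.sin(A),np.cos(A),0]); O=np.array([.4883,.0382,0])
from scipy.spatial.transform import Rotation as Rt
def where(tgt=None):
    o=ctrl.get_obs(); w,x,y,z=o["eef_rot"]; R=Rt.from_quat([x,y,z,w]).as_matrix(); p=np.array(o["eef_pos"])-O
    fp=np.array([p@F,p@Ey,p[2]])*1000
    print("t",round(o["time_s"],2),"fence xyz",fp.round(1),"yaw",np.degrees(np.arctan2(R[1,0],R[0,0])).round(2),"zaxis",R[:,2].round(3),"F",np.round(o["wrist_force"],1),"open",round(o["opening"],2))
    if tgt is not None:
        d=np.array(tgt)-fp; print("tool shift",(R.T@(F*d[0]+Ey*d[1]+np.array([0,0,d[2]]))).round(1))
E
python3 -c "
from h import *
where([135,96,120])"
```

```text
t 1.43 fence xyz [ -86.6 -174.1  231.7] yaw 11.72 zaxis [ 0.001 -0.001 -1.   ] F [ 0.5 -0.5  0.6] open 0.6
tool shift [ 221.4 -270.4  111.7]
```

move_arm([
  [[0.6,221,-270,40,0],[0.6,221,-270,40,0],[0.6,221,-270,40,0],[0.6,221,-270,40,0],[0.6,221,-270,40,0],[0.6,221,-270,40,0],[0.6,221,-270,40,0],[0.6,221,-270,40,0],[0.6,221,-270,70,0],[0.6,221,-270,100,0]],
])

```text
time_s: 2.27
eef_pos: [0.6026, 0.1618, 0.1322]
eef_rot: [-0.0, 0.995, 0.104, 0.003]
wrist_force: [0.7, -0.8, -0.9]
opening: 0.607
grasp_force: 0.0
```

Run:
```python
from h import *
where([135,96,38])
im,d=camera("wrist"); cv2.imwrite("pics/w1.png",im); P=cloud("wrist",d)
for n in ("wrist","top"):
    if n=="top": im,d=camera(n); P=cloud(n,d)
    for r in outline_of("long_front",n)[:2]:
        q=P[r["region"]&(d>0)]-O; q=np.c_[q@F,q@Ey,q[:,2]]*1000
        print(n,r["conf"],r["bbox"],np.percentile(q,[1,50,99],axis=0).round(1).tolist())
```

```text
t 2.27 fence xyz [137.1  97.7 132.2] yaw 11.97 zaxis [ 0.006  0.002 -1.   ] F [ 0.7 -0.8 -0.9] open 0.61
tool shift [-2.7  1.7 94.2]
wrist 0.76 [255.1, 290.4, 224.1, 74.6] [[-4.7, 25.4, 3.1], [66.7, 97.1, 54.5], [120.1, 170.2, 126.6]]
top 0.66 [237.7, 151.2, 34.6, 63.5] [[6.9, 21.9, 15.8], [49.2, 47.4, 45.8], [99.0, 79.0, 75.8]]
```

View pics/w1.png

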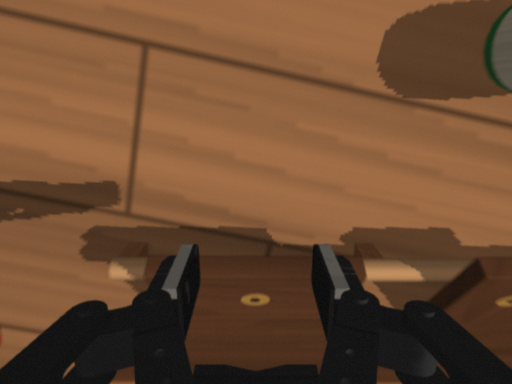

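The wrist view shows the board centred between the fingers, with its keyhole at (255,300). Next I descend beyond the raised edge.

move_arm([
  [[0.6,-2,1,30,0],[0.6,-2,1,60,0],[0.6,-2,1,85,0],[0.6,-2,1,95,0],[0.6,-2,1,95,0],[0.6,-8,1,95,0],[0.6,-14,1,95,0],[0.6,-18,1,95,0],[0.6,-18,1,95,0],[0.6,-18,1,95,0]],
])

```text
time_s: 3.3
eef_pos: [0.5828, 0.1529, 0.0376]
eef_rot: [0.0, 0.995, 0.102, 0.001]
wrist_force: [0.5, 0.3, 0.3]
opening: 0.602
grasp_force: 0.0
```

Run:
```python
from h import *
where([112,97,38])
im,d=camera("scene"); cv2.imwrite("pics/s1.png",cv2.resize(im[110:310,180:440],None,fx=3,fy=3))
```

```text
t 3.3 fence xyz [115.9  93.   37.6] yaw 11.74 zaxis [ 0.002  0.    -1.   ] F [0.5 0.3 0.3] open 0.6
tool shift [-3.9 -4.  -0.4]
```

View pics/s1.png

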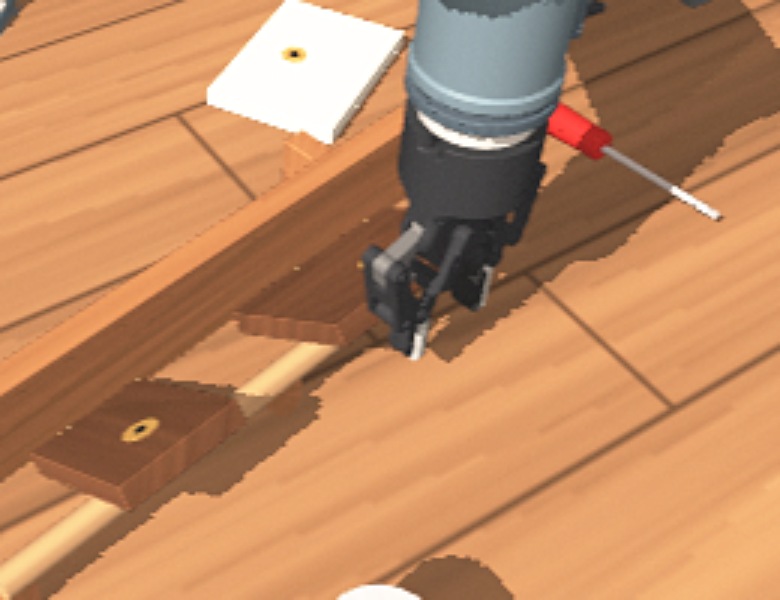

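move_arm([
  [[0.6,-2,-4,0,0],[0.6,-5,-4,-1,0],[0.6,-9,-4,-5,0],[0.6,-13,-4,-10,0],[0.6,-18,-4,-15,0],[0.6,-23,-4,-20,0],[0.6,-28,-4,-24,0],[0.6,-33,-4,-28,0],[0.6,-38,-4,-31,0],[0.6,-42,-4,-33,0]],
])

```text
time_s: 4.18
eef_pos: [0.5388, 0.148, 0.0691]
eef_rot: [0.0, 0.995, 0.102, -0.001]
wrist_force: [1.5, 0.8, 0.8]
opening: 0.601
grasp_force: 0.5
```

Run:
```python
from h import *
where()
im,d=camera("scene"); cv2.imwrite("pics/s2.png",cv2.resize(im[110:310,180:440],None,fx=3,fy=3))
```

```text
t 4.18 fence xyz [71.8 97.2 69.1] yaw 11.74 zaxis [-0.002 -0.    -1.   ] F [1.5 0.8 0.8] open 0.6
```

View pics/s2.png

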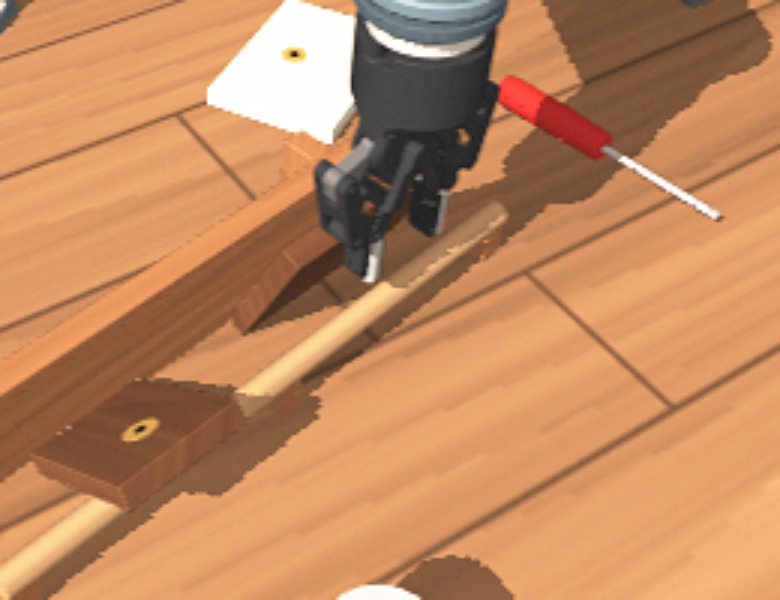

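The board is tipping cleanly, with its near end showing about 60–65° at (265,290), so I carry on.

move_arm([
  [[0.6,-4,0,-2,0],[0.6,-9,0,-5,0],[0.6,-14,0,-7,0],[0.6,-19,0,-9,0],[0.6,-24,0,-10,0],[0.6,-29,0,-10,0],[0.6,-33,0,-10,0],[0.6,-37,0,-10,0],[0.6,-40,0,-10,0],[0.6,-42,0,-10,0]],
])

```text
time_s: 5.07
eef_pos: [0.4988, 0.1396, 0.0792]
eef_rot: [-0.0, 0.995, 0.102, -0.0]
wrist_force: [0.3, -0.0, 0.5]
opening: 0.601
grasp_force: 0.0
```

Run:
```python
from h import *
where()
im,d=camera("scene"); cv2.imwrite("pics/s3.png",cv2.resize(im[110:310,180:440],None,fx=3,fy=3))
```

```text
t 5.07 fence xyz [30.9 97.2 79.2] yaw 11.73 zaxis [-0. -0. -1.] F [ 0.3 -0.   0.5] open 0.6
```

View pics/s3.png

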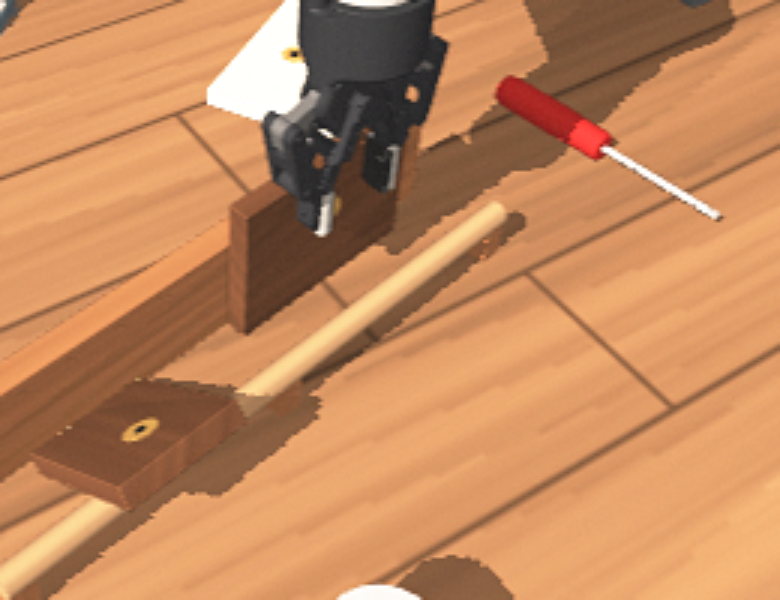

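The board now stands upright. I back off, lower to below the fence top, and push it home gently.

move_arm([
  [[0.6,6,0,0,0],[0.6,6,0,10,0],[0.6,6,0,20,0],[0.6,6,0,27,0],[0.6,3,0,27,0],[0.6,1,0,27,0],[0.6,-1,0,27,0],[0.6,-2,0,27,0],[0.6,-3,0,27,0],[0.6,-4,0,27,0]],
])

```text
time_s: 5.95
eef_pos: [0.4963, 0.139, 0.0531]
eef_rot: [-0.0, 0.995, 0.102, 0.001]
wrist_force: [2.6, 1.0, 1.2]
opening: 0.602
grasp_force: 0.0
```

Run:
```python
from h import *
where()
```

```text
t 5.95 fence xyz [28.4 97.1 53.1] yaw 11.72 zaxis [ 0.002  0.    -1.   ] F [2.6 1.  1.2] open 0.6
```

move_arm([
  [[0.6,0,0,0,0],[0.6,-0.5,0,0,0],[0.6,-1,0,0,0],[0.6,-1.5,0,0,0],[0.6,-2,0,0,0],[0.6,-2,0,0,0],[0.6,-2,0,0,0],[0.6,-2,0,0,0],[0.6,-2,0,0,0],[0.6,-2,0,0,0]],
])

```text
time_s: 6.78
eef_pos: [0.4957, 0.1387, 0.0532]
eef_rot: [-0.0, 0.995, 0.102, 0.002]
wrist_force: [7.0, 3.4, 0.2]
opening: 0.597
grasp_force: 2.2
```

Run:
```python
from h import *
where()
```

```text
t 6.78 fence xyz [27.7 96.9 53.2] yaw 11.72 zaxis [ 0.005  0.001 -1.   ] F [7.  3.4 0.2] open 0.6
```

Firm contact at 7 N with the board flush, so I retreat outwards and then up.

move_arm([
  [[0.6,3,0,0,0],[0.6,8,0,0,0],[0.6,20,0,0,0],[0.6,40,0,0,0],[0.6,65,0,0,0],[0.6,90,0,0,0],[0.6,95,0,-30,0],[0.6,95,0,-70,0],[0.6,95,0,-110,0],[0.6,95,0,-150,0]],
])

```text
time_s: 7.62
eef_pos: [0.5853, 0.1577, 0.2024]
eef_rot: [0.0, 0.995, 0.102, -0.002]
wrist_force: [0.8, 0.2, 1.0]
opening: 0.6
grasp_force: 0.0
```

Run:
```python
from h import *
where()
im,d=camera("scene"); P=cloud("scene",d); cv2.imwrite("pics/s4.png",cv2.resize(im[110:310,180:440],None,fx=3,fy=3))
for t in ("long_front","short_front"):
    for r in outline_of(t,"scene")[:2]:
        m=cv2.erode(r["region"].astype(np.uint8),np.ones((3,3)))>0
        q=P[m&(d>0)]-O; q=np.c_[q@F,q@Ey,q[:,2]]*1000
        print(t,round(r["conf"],2),np.round(r["bbox"]),np.percentile(q,[2,50,98],axis=0).round(1).tolist())
        for lo,hi in ((5,35),(35,65),(65,100)):
            s=q[(q[:,2]>lo)&(q[:,2]<hi)]; print("  z",lo,hi,"x med",np.median(s[:,0]).round(1) if len(s) else None,len(s))
```

```text
t 7.62 fence xyz [119.3  97.2 202.4] yaw 11.74 zaxis [-0.004 -0.001 -1.   ] F [0.8 0.2 1. ] open 0.6
long_front 0.91 [287. 185.  64.  81.] [[7.4, 21.3, 9.8], [19.1, 83.3, 71.7], [20.7, 163.6, 111.9]]
  z 5 35 x med 19.7 491
  z 35 65 x med 19.4 571
  z 65 100 x med 19.1 736
long_front 0.71 [281. 134.  67.  46.] [[-212.3, 178.9, 9.3], [-150.0, 247.8, 16.9], [-90.6, 327.1, 19.1]]
  z 5 35 x med -150.0 1611
  z 35 65 x med None 0
  z 65 100 x med None 0
short_front 0.83 [226. 259.  69.  48.] [[10.5, -141.6, 20.6], [65.2, -106.0, 58.4], [97.4, -62.3, 76.6]]
  z 5 35 x med 20.1 287
  z 35 65 x med 54.5 629
  z 65 100 x med 91.6 607
```

View pics/s4.png

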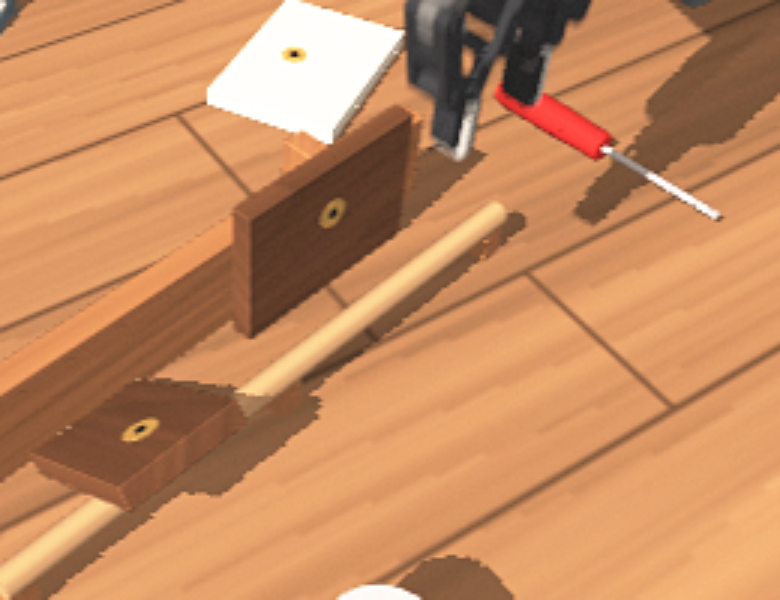

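The long front stands upright against the fence with its keyhole at (332,213), and the short one is unmoved. I'll measure the remaining gap against the fence face in the same picture.

Run:
```python
from h import *
im,d=camera("scene"); P=cloud("scene",d)-O; q=np.stack([P@F,P@Ey,P[...,2]],-1)*1000
q=q[(d>0)&(abs(q[...,0])<35)]
f=q[(q[:,1]>-45)&(q[:,1]<10)&(q[:,2]>25)&(q[:,2]<70)&(q[:,0]<12)]
f2=q[(q[:,1]<-150)&(q[:,1]>-200)&(q[:,2]>15)&(q[:,2]<70)&(q[:,0]<12)&(q[:,0]>-8)]
print("face x by y: short gap",np.median(f[:,0]),len(f),"end",np.median(f2[:,0]),len(f2))
b=q[(q[:,1]>28)&(q[:,1]<160)&(q[:,2]>12)&(q[:,2]<105)&(q[:,0]>14)&(q[:,0]<26)]
A_=np.c_[np.ones(len(b)),b[:,1]-95,b[:,2]]
c=np.linalg.lstsq(A_,b[:,0],rcond=None)[0]; print("board x=",c)
g=np.vstack([f,f2]); print("face fit",np.linalg.lstsq(np.c_[np.ones(len(g)),g[:,1]-95,g[:,2]],g[:,0],rcond=None)[0])
```

```text
face x by y: short gap -0.9416184293108226 365 end -1.116389862502372 552
board x= [ 2.00567045e+01  1.16559335e-03 -1.58111487e-02]
face fit [-0.73256266  0.00114912 -0.00164095]
```

Run:
```python
from h import *
where([-20,97,290])
K,R,t=cal("wrist"); c=-R.T@t-O; print("cam",(c@F*1000).round(),(c@Ey*1000).round(),c[2],"axis",R[2].round(2),K[0,0])
K,R,t=cal("top"); c=-R.T@t-O; print("top cam",(c@F*1000).round(),(c@Ey*1000).round(),c[2])
```

```text
t 7.82 fence xyz [120.8  97.1 203.3] yaw 11.74 zaxis [ 0.001 -0.    -1.   ] F [-0.   0.1 -1.2] open 0.6
tool shift [-1.407e+02  1.000e-01 -8.690e+01]
cam 200.0 97.0 0.34527512915254355 axis [-0.3  -0.06 -0.95] 344.51385485507365
top cam -75.0 34.0 0.8596127667963271
```

move_arm([
  [[0.6,-40,0,-40,0],[0.6,-80,0,-47,0],[0.6,-120,0,-47,0],[0.6,-160,0,-47,0],[0.6,-200,0,-47,0],[0.6,-200,0,-47,0],[0.6,-200,0,-47,0],[0.6,-200,0,-47,0],[0.6,-200,0,-47,0],[0.6,-200,0,-47,0]],
])

```text
time_s: 8.65
eef_pos: [0.3916, 0.1171, 0.2489]
eef_rot: [-0.0, 0.995, 0.102, -0.001]
wrist_force: [-0.1, -0.5, 0.8]
opening: 0.603
grasp_force: 0.0
```

Run:
```python
from h import *
where()
im,d=camera("wrist"); im=im.copy(); P=cloud("wrist",d)-O; q=np.stack([P@F,P@Ey,P[...,2]],-1)*1000
q=q[d>0]
for y0 in range(-20,180,20):
    s=q[(q[:,1]>y0)&(q[:,1]<y0+20)&(abs(q[:,0])<45)]
    t=s[(abs(s[:,2]-110)<5)]; f=s[abs(s[:,2]-75)<4]
    print(y0,"board top x",np.percentile(t[:,0],[3,97]).round(1) if len(t)>20 else None,"fence top x",np.percentile(f[:,0],[3,97]).round(1) if len(f)>20 else None)
cv2.imwrite("pics/w2.png",im)
```

```text
t 8.65 fence xyz [-78.6  97.  248.9] yaw 11.73 zaxis [-0.001 -0.    -1.   ] F [-0.1 -0.5  0.8] open 0.6
-20 board top x None fence top x [-19.3  -0.6]
0 board top x None fence top x [-19.3  -0.6]
20 board top x [ 6.9 21.9] fence top x [-19.3   6. ]
40 board top x [ 6.9 21.9] fence top x [-19.3   6. ]
60 board top x [ 6.9 21.9] fence top x [-19.3   6. ]
80 board top x [ 6.9 21.9] fence top x [-19.3   5.9]
100 board top x [ 6.9 21.9] fence top x [-19.3   6. ]
120 board top x [ 6.9 21.9] fence top x [-19.3   6. ]
140 board top x [ 6.9 21.9] fence top x [-19.3   6. ]
160 board top x [ 6.9 21.9] fence top x [-19.3  -0.6]
```

View pics/w2.png

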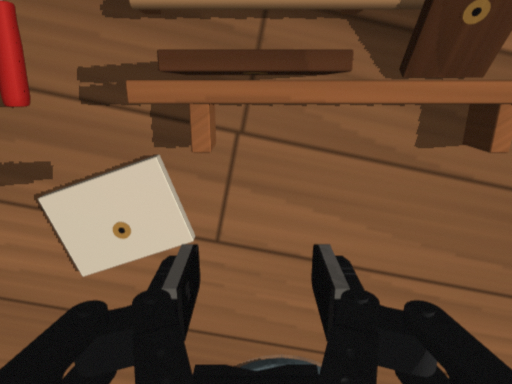

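The wrist view, with the board top at row 60 and the fence at row 92, shows the board upright but about 5 mm off the fence. The push was too high: it tipped the board and then let it rock back. I'll push lower with the fingers shut, so their tips reach farther down.

move_arm([
  [[0,35,0,0,0],[0,70,0,0,0],[0,105,0,0,0],[0,124,0,20,0],[0,124,0,60,0],[0,124,0,100,0],[0,124,0,140,0],[0,124,0,170,0],[0,124,0,187,0],[0,124,0,187,0]],
])

```text
time_s: 9.53
eef_pos: [0.5086, 0.1422, 0.0568]
eef_rot: [-0.0, 0.995, 0.102, -0.005]
wrist_force: [-0.4, -0.0, 0.4]
opening: 0.004
grasp_force: 0.0
```

Run:
```python
from h import *
where([34,97,42])
```

```text
t 9.53 fence xyz [41.1 97.6 56.8] yaw 11.73 zaxis [-0.01 -0.   -1.  ] F [-0.4 -0.   0.4] open 0.0
tool shift [-6.9  0.7 14.9]
```

move_arm([
  [[0,0,0,5,0],[0,0,0,12,0],[0,0,0,18,0],[0,0,0,20,0],[0,-4,0,20,0],[0,-9,0,20,0],[0,-13,0,20,0],[0,-16,0,20,0],[0,-18,0,20,0],[0,-18,0,20,0]],
])

```text
time_s: 10.37
eef_pos: [0.4976, 0.1391, 0.0439]
eef_rot: [-0.0, 0.995, 0.102, 0.004]
wrist_force: [9.5, 3.3, -3.8]
opening: 0.002
grasp_force: 2.9
```

Run:
```python
from h import *
where()
```

```text
t 10.37 fence xyz [29.7 96.9 43.9] yaw 11.7 zaxis [ 0.008  0.001 -1.   ] F [ 9.5  3.3 -3.8] open 0.0
```

move_arm([
  [[0,-1,0,0,0],[0,-2,0,0,0],[0,-3,0,-1,0],[0,-4,0,-1,0],[0,-5,0,-2,0],[0,-5,0,-2,0],[0,-5,0,-3,0],[0,-5,0,-3,0],[0,-5,0,-3,0],[0,-5,0,-3,0]],
])

```text
time_s: 11.2
eef_pos: [0.4967, 0.1382, 0.0485]
eef_rot: [-0.0, 0.995, 0.102, 0.008]
wrist_force: [16.3, 2.6, -4.3]
opening: -0.001
grasp_force: 7.0
```

Run:
```python
from h import *
where()
```

```text
t 11.2 fence xyz [28.5 96.2 48.5] yaw 11.68 zaxis [ 0.016  0.002 -1.   ] F [16.3  2.6 -4.3] open -0.0
```

```bash
cat >> h.py <<'E'
def board():
    im,d=camera("scene"); P=cloud("scene",d)-O; q=np.stack([P@F,P@Ey,P[...,2]],-1)*1000
    r=outline_of("long_front","scene")[0]; m=cv2.erode(r["region"].astype(np.uint8),np.ones((3,3)))>0
    q=q[m&(d>0)]; b=q[(q[:,1]>25)&(q[:,1]<168)&(q[:,2]>8)&(q[:,2]<106)&(q[:,0]>5)&(q[:,0]<35)]
    for _ in range(4):
        A_=np.c_[np.ones(len(b)),b[:,1]-95,b[:,2]]; c=np.linalg.lstsq(A_,b[:,0],rcond=None)[0]; b=b[abs(b[:,0]-A_@c)<2]
    print("board n",len(b),"x foot",c[0].round(2),"yaw deg",np.degrees(c[1]).round(2),"lean deg",np.degrees(c[2]).round(2))
    return im
E
python3 - <<'E'
from h import *
im=board(); cv2.imwrite("pics/s5.png",cv2.resize(im[130:250,230:350],None,fx=5,fy=5))
E
```

```text
board n 0 x foot 0.0 yaw deg 0.0 lean deg 0.0
```

View pics/s5.png

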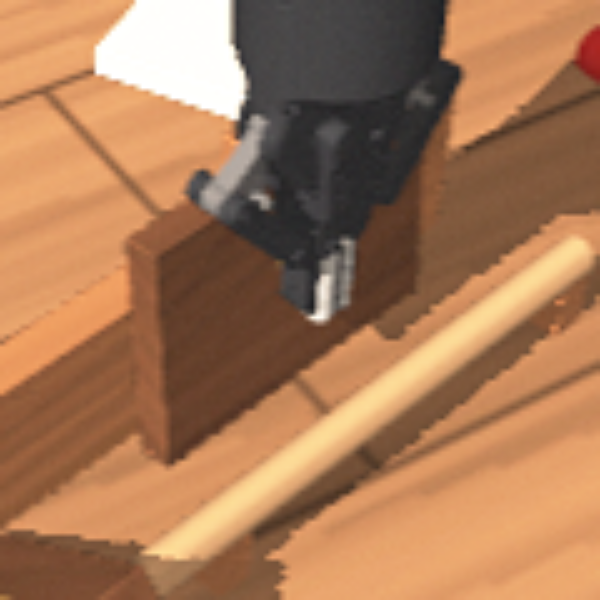

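The board leans back under the push and the gripper's knuckles crowd its top edge, so pushing won't slide the foot. I'll back off and grip the top edge across its thickness, holding the board upright, and slide it home.

move_arm([
  [[0,4,0,0,0],[0,10,0,0,0],[0,20,0,0,0],[0.3,40,0,0,0],[0.5,60,0,-10,0],[0.7,60,0,-50,0],[0.9,60,0,-90,0],[0.9,60,0,-130,0],[0.9,60,0,-150,0],[0.9,60,0,-150,0]],
])

```text
time_s: 12.13
eef_pos: [0.5513, 0.1502, 0.2014]
eef_rot: [0.0, 0.995, 0.102, 0.005]
wrist_force: [0.6, 0.1, 0.4]
opening: 0.899
grasp_force: 0.0
```

Run:
```python
from h import *
where([12.5,97,200]); print(np.round(ctrl.get_obs()["q"],2)); board()
```

```text
t 12.13 fence xyz [ 84.4  96.9 201.4] yaw 11.75 zaxis [ 0.009  0.001 -1.   ] F [0.6 0.1 0.4] open 0.9
tool shift [-72.   -0.1   0.8]
[ 0.06  0.19  1.65 -0.    1.28  1.42]
board n 1657 x foot 21.52 yaw deg 0.01 lean deg 0.41
```

move_arm([
  [[1,-35,0,0,-0.12],[1,-68,0,0,-0.24],[1,-68,0,0,-0.36],[1,-68,0,0,-0.48],[1,-68,0,0,-0.6],[1,-68,0,0,-0.72],[1,-68,0,0,-0.84],[1,-68,0,0,-0.96],[1,-68,0,0,-1.08],[1,-68,0,0,-1.2]],
])

```text
time_s: 13.07
eef_pos: [0.4798, 0.1359, 0.1927]
eef_rot: [-0.002, 0.761, 0.648, -0.002]
wrist_force: [-0.8, 0.2, -0.6]
opening: 0.999
grasp_force: 0.0
```

Run:
```python
from h import *
where([14,97,83])
im,d=camera("wrist"); P=cloud("wrist",d)-O; q=np.stack([P@F,P@Ey,P[...,2]],-1)*1000; q=q[(d>0)&(abs(q[...,0])<45)]
t=q[abs(q[:,2]-110)<5]; f=q[(abs(q[:,2]-75)<4)&(q[:,1]<10)]
for y0 in range(20,180,20):
    s=t[(t[:,1]>y0)&(t[:,1]<y0+20)]
    if len(s)>20: print(y0,np.percentile(s,[3,97],axis=0)[:,0].round(1))
if len(f): print("fence",np.percentile(f[:,0],[3,97]).round(1))
```

```text
t 13.07 fence xyz [ 11.6  97.4 192.7] yaw 80.83 zaxis [-0.005 -0.    -1.   ] F [-0.8  0.2 -0.6] open 1.0
tool shift [  0.6   3.  109.7]
20 [ 9.9 24.8]
40 [ 9.7 24.8]
60 [ 9.7 24.6]
80 [ 9.4 24.5]
100 [ 9.4 24.4]
120 [ 9.2 24.3]
140 [ 9.1 24.1]
160 [ 9. 24.]
fence [-18.1   0.6]
```

move_arm([
  [[1,0.7,2,0,-0.12],[1,0.7,2,0,-0.24],[1,0.7,2,0,-0.371],[1,0.7,2,0,-0.371],[1,0.7,2,15,-0.371],[1,0.7,2,30,-0.371],[1,0.7,2,45,-0.371],[1,0.7,2,60,-0.371],[1,0.7,2,60,-0.371],[1,0.7,2,60,-0.371]],
])

```text
time_s: 13.95
eef_pos: [0.4823, 0.1363, 0.1338]
eef_rot: [-0.002, 0.632, 0.775, -0.001]
wrist_force: [1.0, 0.2, -0.4]
opening: 1.001
grasp_force: 0.0
```

Run:
```python
from h import *
where([16,97,83])
```

```text
t 13.95 fence xyz [ 14.1  97.3 133.8] yaw 101.54 zaxis [-0.004 -0.    -1.   ] F [ 1.   0.2 -0.4] open 1.0
tool shift [-0.3  2.1 50.8]
```

move_arm([
  [[1,0,2,15,0],[1,0,2,30,0],[1,0,2,45,0],[1,0,2,51,0],[0.6,0,2,51,0],[0.45,0,2,51,0],[0.35,0,2,51,0],[0.28,0,2,51,0],[0.28,0,2,51,0],[0.28,0,2,51,0]],
])

```text
time_s: 14.78
eef_pos: [0.4861, 0.1369, 0.0849]
eef_rot: [0.0, 0.631, 0.776, 0.0]
wrist_force: [0.3, 0.8, -0.4]
opening: 0.279
grasp_force: 0.0
```

Run:
```python
from h import *
where()
im=board(); cv2.imwrite("pics/s6.png",cv2.resize(im[120:260,220:360],None,fx=4,fy=4))
```

```text
t 14.78 fence xyz [18.  97.  84.9] yaw 101.74 zaxis [ 0.001  0.    -1.   ] F [ 0.3  0.8 -0.4] open 0.28
board n 1249 x foot 21.5 yaw deg 0.1 lean deg 0.42
```

View pics/s6.png

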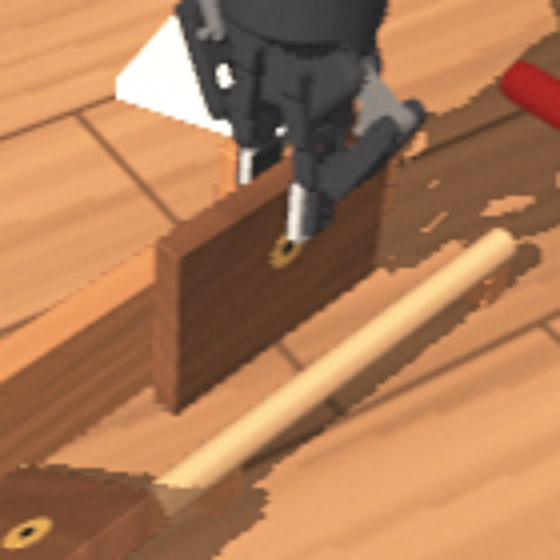

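The fingers straddle the board's top edge, with the front one near the keyhole at (295,230). I close on it, then slide towards the fence.

move_arm([
  [[0.28,0,-2,0,0],[0.22,0,-2,0,0],[0.18,0,-2,0,0],[0.1,0,-2,0,0],[0,0,-2,0,0],[0,0,-2,0,0],[0,0,-3,0,0],[0,0,-4,0,0],[0,0,-5,0,0],[0,0,-6,0,0]],
])

```text
time_s: 15.72
eef_pos: [0.48, 0.1356, 0.0844]
eef_rot: [0.0, 0.631, 0.776, 0.0]
wrist_force: [0.8, 0.3, 0.5]
opening: 0.174
grasp_force: 58.7
```

Run:
```python
from h import *
where(); board(); print(ctrl.get_obs()["grasp_force"])
```

```text
t 15.72 fence xyz [11.7 97.  84.4] yaw 101.74 zaxis [ 0.001  0.    -1.   ] F [0.8 0.3 0.5] open 0.17
board n 1359 x foot 18.64 yaw deg -0.01 lean deg 0.29
58.67142140865326
```

move_arm([
  [[0,0,-1,0,0],[0,0,-2,0,0],[0,0,-3,0,0],[0,0,-3.5,0,0],[0,0,-4,0,0],[0,0,-4.5,0,0],[0,0,-5,0,0],[0,0,-5,0,0],[0,0,-5,0,0],[0,0,-5,0,0]],
])

```text
time_s: 16.65
eef_pos: [0.4762, 0.1348, 0.0844]
eef_rot: [0.001, 0.631, 0.776, 0.001]
wrist_force: [7.0, 2.3, -4.7]
opening: 0.173
grasp_force: 58.7
```

Run:
```python
from h import *
where(); board()
```

```text
t 16.65 fence xyz [ 7.8 97.  84.4] yaw 101.73 zaxis [ 0.003  0.001 -1.   ] F [ 7.   2.3 -4.7] open 0.17
board n 1427 x foot 15.15 yaw deg 0.07 lean deg 0.03
```

The board stopped at the fence with about 7 N and reads vertical. I release and lift.

move_arm([
  [[0,0,0.5,0,0],[0.2,0,0.5,0,0],[0.25,0,0.5,0,0],[0.35,0,0.5,0,0],[0.5,0,0.5,0,0],[0.6,0,0.5,0,0],[0.6,0,0.5,0,0],[0.6,0,0.5,-15,0],[0.6,0,0.5,-50,0],[0.6,0,0.5,-90,0]],
])

```text
time_s: 17.58
eef_pos: [0.473, 0.1345, 0.1729]
eef_rot: [-0.002, 0.631, 0.776, -0.002]
wrist_force: [1.2, 0.3, 0.0]
opening: 0.602
grasp_force: 0.0
```

Run:
```python
from h import *
where(); board()
im,d=camera("wrist"); P=cloud("wrist",d)-O; q=np.stack([P@F,P@Ey,P[...,2]],-1)*1000; q=q[(d>0)&(abs(q[...,0])<45)]
t=q[abs(q[:,2]-110)<5]; f=q[(abs(q[:,2]-75)<4)&(q[:,1]<15)]
for y0 in (20,60,120,150):
    s=t[(t[:,1]>y0)&(t[:,1]<y0+20)]
    if len(s)>20: print(y0,np.percentile(s[:,0],[3,97]).round(1))
if len(f): print("fence",np.percentile(f[:,0],[3,97]).round(1))
im,d=camera("scene"); cv2.imwrite("pics/s7.png",cv2.resize(im[110:310,180:440],None,fx=3,fy=3))
```

```text
t 17.58 fence xyz [  4.7  97.4 172.9] yaw 101.74 zaxis [-0.007 -0.    -1.   ] F [1.2 0.3 0. ] open 0.6
board n 1623 x foot 15.25 yaw deg 0.08 lean deg 0.17
20 [-1.  13.5]
60 [-1.1 14. ]
120 [-1.4 13.7]
150 [-1.1 13.6]
fence [-20.8  -3.8]
```

View pics/s7.png

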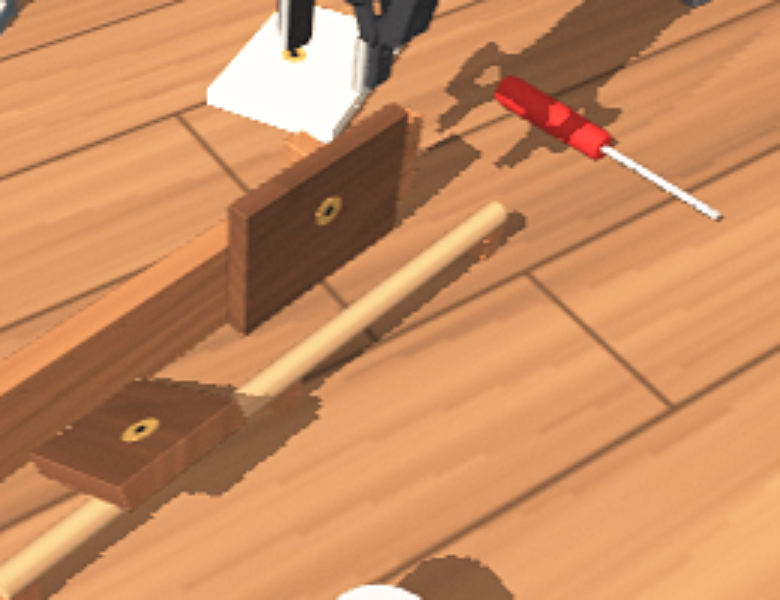

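The long front now stands upright with its foot about 16 mm off the fence face, which is flush, with its keyhole at (328,211). The short front is untouched and the gripper is clear, so I hand in.

```bash
python3 -c "
from bench import order
print(order.hand_in())"
```

```text
the job is handed in; nothing more can be done
None
```

The long front stands upright and flush against the fence, released with the gripper clear. The short front and the white look-alike were left alone, and the job was handed in at about 18 s.

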